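# Fit the matching drive hub on the keyed test shaft

## Task

Loosen the red wing screw of the collar on the test stand and slide the collar back against the blue headstock. Then find the one of the three hubs whose keyway lines up with the shaft's key when it stands upright on its foot, slide it along the shaft until it is fully home against the collar, standing on the base plate, and let go. Leave the other two hubs and everything else on the table where they are.

Things in the scene. Friction and masses are not known exactly. Their poses are not given: they have to be found in the camera images.
- stand: fixed test stand, origin on the table below the shaft axis, y along the level shaft to its open end, z up (mm). Base plate x -46..46, y -115..55, top z 12. Blue headstock y -115..-70, 54 wide, top z 65. Steel shaft 24 thick, axis x 0, z 50, from headstock to y 45. Brass key 8 wide, 5.5 proud, along the shaft up to y 35, 45 degrees off: half-way between +z and -x (robot's side at yaw 0)
- shaft_tip (a point): centre of the shaft's open end, at x 0, y 45, z 50 mm of the stand, with the stand's axes; the shaft's last 9 mm are tapered and the table beyond it is clear for about 70 mm
- collar (a joint): place of the aluminium collar (40 mm thick, 34 mm long) on the shaft, m: 0 at the start with its middle at the stand's y -13 mm; grows toward the headstock up to 0.040, where it rests against it, its front face then at y -36 mm. Held fast until its screw is loosened, then slides with about 1.5 N and stays where left
- screw (a joint): angle of the collar's red wing screw, rad: 0 fully tight (wing along the shaft), grows anticlockwise seen from above, stop at 1.75. The collar is free from about 1.0; 1.4 to 1.6 (wing across the shaft) is properly loose. Turns about a vertical axis with 0.06 N m, stays where left, does not rise
- screw_grip (a point): grip point of the red wing screw, on its vertical turning axis, 92 mm above the table, at the stand's x 0, y -17 mm at the start; it travels with the collar. The wing is 40 mm long along this point's y, 12 mm thick along its x, from 75 to 101 mm above the table; the collar's top is at 70 mm
- hub_a_mid (a point): loose eight-sided hub, 0.3 kg, 60 mm long along its bore (y), 52 across its upright sides (x), 64 high, foot 60 by 60 by 14 mm. Point: on the bore axis at mid length, 38 mm above the underside, z up. Bore 28 mm; keyway 11 wide right through, yellow line outside it: on this hub half-way between +z and -x. Grip across the sides near bore height; on the base plate the bore is level with the shaft
- hub_b_mid (a point): a hub of the same size and build, same point and axes, its keyway and yellow line straight up (+z)
- hub_c_mid (a point): a hub of the same size and build, same point and axes, its keyway and yellow line level, toward its -x side
- by_bottle_hyal: brown reagent bottle with a red cap, bystander, 33 mm thick, 63 mm high; origin at its underside
- by_bottle_oil: white reagent bottle, bystander, 48 mm thick, 89 mm high; origin at its underside
- by_pen_1: black and white pen lying along its y axis, bystander, 135 mm long, 16 mm high; origin at its underside
- by_dish_a: petri dish with pink contents, bystander, 63 mm across, 16 mm high; origin at its underside

How it is judged:
By the outcome, as a careful person would: the job done as asked, in the order asked, and still so for the second after the job is handed in, with the robot touching nothing.
It also fails if it takes over 61 s, if anything falls off the work surface, if the arm or the gripper's body presses on something with over 40 N, if the wrist force passes 120 N, or if a joint passes its speed limit or range.

## Robot

A 6-joint arm with a two-finger parallel gripper is mounted at the origin on a cart in front of the work surface, level with it; the furniture and walls round the work are solid. World frame = base frame: x ahead of the robot, y to its left, z up, the work surface at z = 0. Lengths are in m, angles in degrees, forces in N, time in s.
With the tool pointing down it reaches from about 0.4 to 0.825 m from the base axis. Payload 7 kg.
Tool frame: the origin (TCP) lies on the centre line of the jaws, within the pads' length; the fingertips stand 17 mm ahead of it and the grasp point (between the pads) lies 2 mm behind it; z points along the fingers, y is the line along which they close (so a half turn about z gives the same grasp; the last joint's range is limited). The gripper opens to 85 mm and grips with 20 to 120 N. Pads are 22 mm wide; open, the fingers measure 114 mm over their backs; the gripper's body (76 mm by 85 mm) begins 54 mm behind the grasp point. The pads swing forward as they close: fully open they stand 13 mm farther back than shut.
Start: joints at [-60.327, 20.546, 0.682, 0, -70.136, -16.507], TCP at [0.154, -0.657, 0.248] pointing down, gripper open.
Joint ranges: [-176.03, 176.03], [-82.01, 121.73], [-58.28, 71.71], [-173.87, 95.51], [-174.79, -0.11], [-173.66, 173.66]. Speed limits (degrees/s): [136.94, 136.94, 172.46, 180, 180, 180].

## Interface

Orientations are given as a 3x3 rotation matrix whose columns are the frame's x, y, z axes.
In Python, from workcell import manip, viewer gives the robot as it stands. The module is installed in compiled form; this text tells all that it offers.
- The arm moves only by the shell command python3 -m jog 'ROWS' [FORCE]. ROWS is JSON, a list of rows, each a list of 7 numbers: the shift along the world's x, y, z in m, then the turn, a rotation vector about the world's x, y, z in rad, then the closure, from 0 (fully open) to 1 (shut). In form: [[dx, dy, dz, rx, ry, rz, grip], ...]. A call has 1 to 8 rows; each row shifts and turns the commanded pose from where the row before left it; what a row does not reach is not made up. A row lasts 1/8 s, in which the tool goes at most 62.5 mm and 10.7 degrees, less where a joint would pass 70% of its speed; a pose out of reach is approached as far as the arm can. A call with a gripper value outside its range is refused whole. The fingers move at their own pace and stop on an object; FORCE is the grip in N (left out, the last holds). Time passes only in rows, so rows that do not move let the fingers close. It gives the time, the measured TCP pose, the force, the opening and the grip force at its end, in the units of the state.
- manip.get_state(): the state, without advancing time (a new reading comes with each control period).
- viewer.snapshot(name): name is "scene" or "top"; returns a dict with "img" (384x512x3 uint8, red, green, blue), "fx", "fy", "cx", "cy" (pixels), "rvec" (rotation vector, rad) and "tvec" (3), from world to camera coordinates, as OpenCV has them. Camera axes: x right, y down, z forward; pixel columns grow to the right and rows downward; lengths in m; the calibration is good to about 2 mm. A picture is of the moment at which its call begins. There is no depth.
- manip.job_done(): hands the job in; it is judged then, once.
The state is a dict: "clock": time; "joints": joint angles; "dq": joint speeds; "joint_torque": joint torques, N m; "ee_pos": TCP position; "ee_rot": TCP orientation; "force": force on the tool from outside, world axes, zero at the start; "wrist_torque": the same for the moment, N m; "finger_gap": finger opening in m; "grip_force": force on a finger pad.
Only numpy, scipy, OpenCV 4.12 (cv2) and the standard library are available. Lean on these libraries where they do the work, as an engineer would, in place of code of your own. Each camera call takes 0.05 s, during which the arm holds its last target. There are 200 camera calls.

## Working session

There is one attempt and no reset: what is moved stays moved. The work goes in short steps, Python scripts to look and compute and a shell command to move; the robot and the scene stay as the last step left them, time stands still between calls to the robot, and variables do not carry over. Pictures are saved under pics/ and viewed, at most 10 in all, crops included, and the job is handed in when it is done.

```bash
mkdir -p pics
python3 - <<'E'
from workcell import manip, viewer
import cv2,json
s=manip.get_state();print(s)
for n in("scene","top"):
    d=viewer.snapshot(n);im=d.pop("img");print(n,d)
    cv2.imwrite(f"pics/{n}0.png",cv2.resize(im[:,:,::-1],(800,600),interpolation=cv2.INTER_CUBIC))
E
```

```text
{'clock': 0.0, 'joints': array([-6.03258593e+01,  2.05903328e+01,  6.34614329e-01, -1.90053621e-02,
       -7.01377700e+01, -1.65069112e+01]), 'dq': array([ 0.04392234, -0.07022318,  0.05594012,  0.02260943, -0.00347377,
       -0.02781695]), 'joint_torque': array([ 1.26895291e-03, -5.83315551e+01,  2.93423814e+01,  6.93649516e+00,
       -5.97741673e-03, -2.29172082e-05]), 'ee_pos': array([ 0.15362646, -0.65681662,  0.24738601]), 'ee_rot': array([[-9.73735030e-01, -2.27683561e-01, -5.36722195e-04],
       [-2.27684134e-01,  9.73733774e-01,  1.57212691e-03],
       [ 1.64677076e-04,  1.65303817e-03, -9.99998620e-01]]), 'force': array([0.17064653, 0.17701587, 0.16623136]), 'wrist_torque': array([-0.02458166,  0.0537504 , -0.03730357]), 'grip_force': 0.0, 'finger_gap': 0.08558614740724461}
scene {'fx': 498.0251557619677, 'fy': 498.0251557619677, 'cx': 261.60655209281657, 'cy': 181.85999839059014, 'rvec': array([ 1.86886533, -0.84655144,  0.52822773]), 'tvec': array([-0.24308589,  0.27709411,  1.00201656])}
top {'fx': 409.7696377822531, 'fy': 409.7696377822531, 'cx': 256.0105027592918, 'cy': 197.57120510355873, 'rvec': array([ 2.16614784, -2.10972872,  0.18126178]), 'tvec': array([0.10216495, 0.52730183, 1.01164732])}
```

View pics/scene0.png

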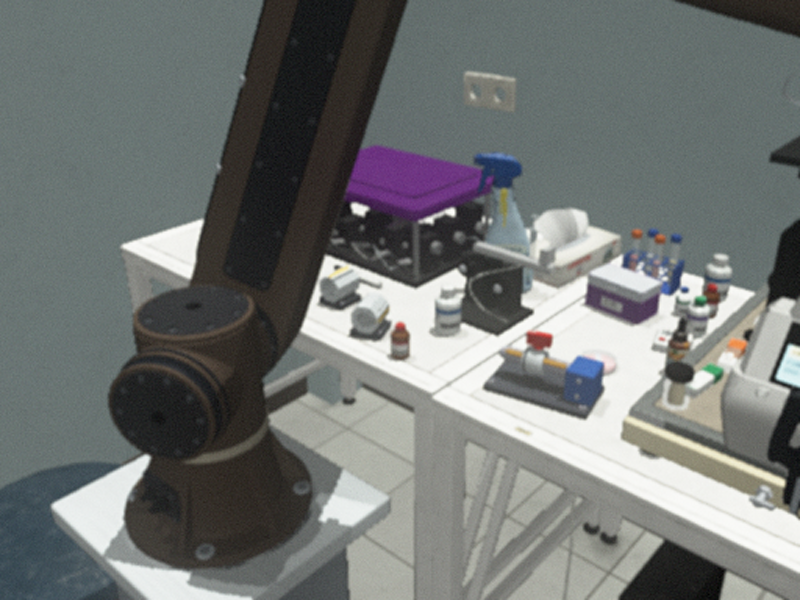

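View pics/top0.png

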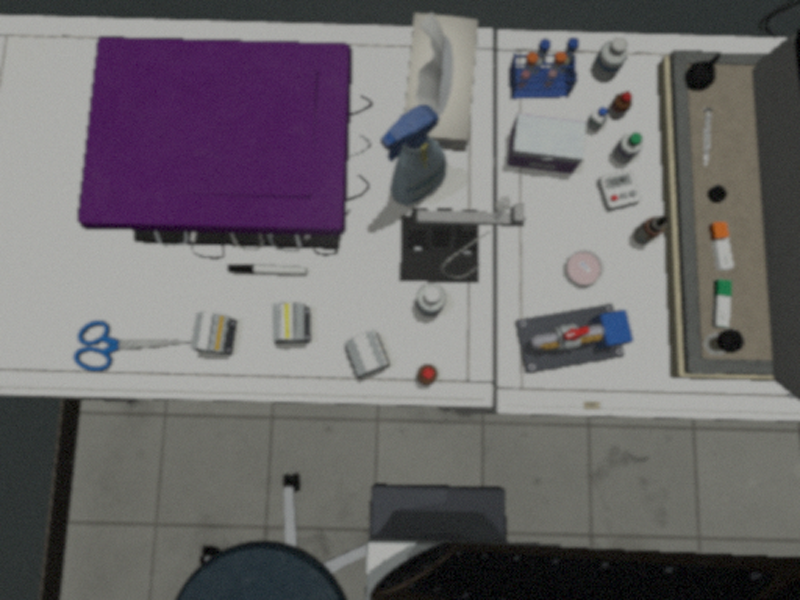

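```bash
cat > h.py <<'E'
import numpy as np,cv2
from workcell import manip, viewer
def ray(d,u,v,z):
    R=cv2.Rodrigues(d["rvec"])[0];C=-R.T@d["tvec"]
    r=R.T@np.array([(u-d["cx"])/d["fx"],(v-d["cy"])/d["fy"],1]);return C+r*(z-C[2])/r[2]
def proj(d,P):
    K=np.array([[d["fx"],0,d["cx"]],[0,d["fy"],d["cy"]],[0,0,1.]])
    return cv2.projectPoints(np.array(P,float).reshape(-1,3),d["rvec"],d["tvec"],K,None)[0].reshape(-1,2)
def crop(d,x,y,w,h,s):
    return cv2.resize(d["img"][y:y+h,x:x+w,::-1],None,fx=s,fy=s,interpolation=cv2.INTER_CUBIC)
E
python3 - <<'E'
from h import *
d=viewer.snapshot("top");e=viewer.snapshot("scene")
a=crop(d,115,180,133,70,6);b=crop(d,325,190,85,50,6);c=crop(e,195,160,110,80,4)
o=np.zeros((600,800,3),np.uint8);o[:300,:798]=crop(d,115,190,133,50,6)
o[300:600,:510]=b
cv2.imwrite("pics/c1.png",o)
o=np.zeros((600,800,3),np.uint8);o[:320,:440]=c;o[320:600,:480]=crop(e,300,200,120,70,4)
cv2.imwrite("pics/c2.png",o)
for u,v in [(214,333),(292,322),(368,353),(575,335)]: print(ray(d,u/1.5625,v/1.5625,.05))
R=cv2.Rodrigues(d["rvec"])[0];print(-R.T@d["tvec"])
R=cv2.Rodrigues(e["rvec"])[0];print(-R.T@e["tvec"])
E
```

```text
[0.47517538 0.41672627 0.05      ]
[0.49657487 0.29133577 0.05      ]
[0.44928933 0.16594119 0.05      ]
[ 0.48756498 -0.16987181  0.05      ]
[0.35206821 0.11908008 1.08341271]
[-0.42633713 -0.70779358  0.67614642]
```

View pics/c1.png

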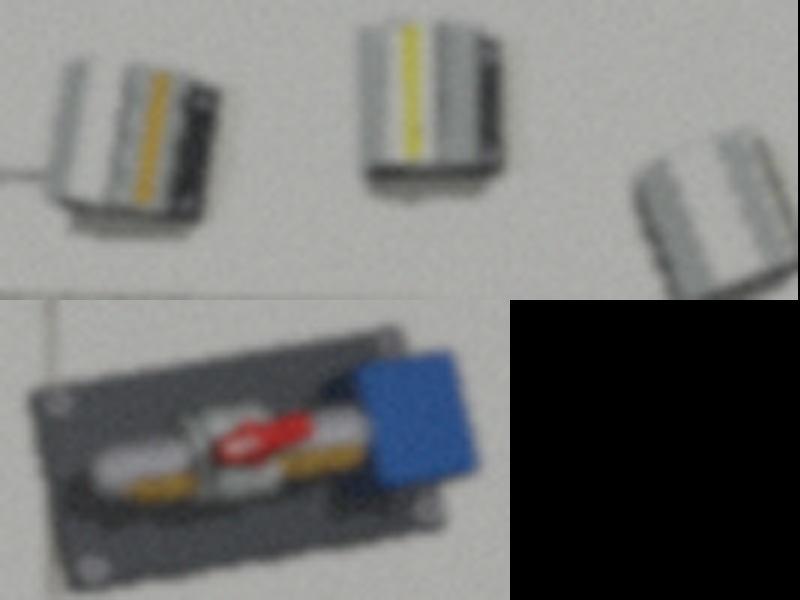

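View pics/c2.png

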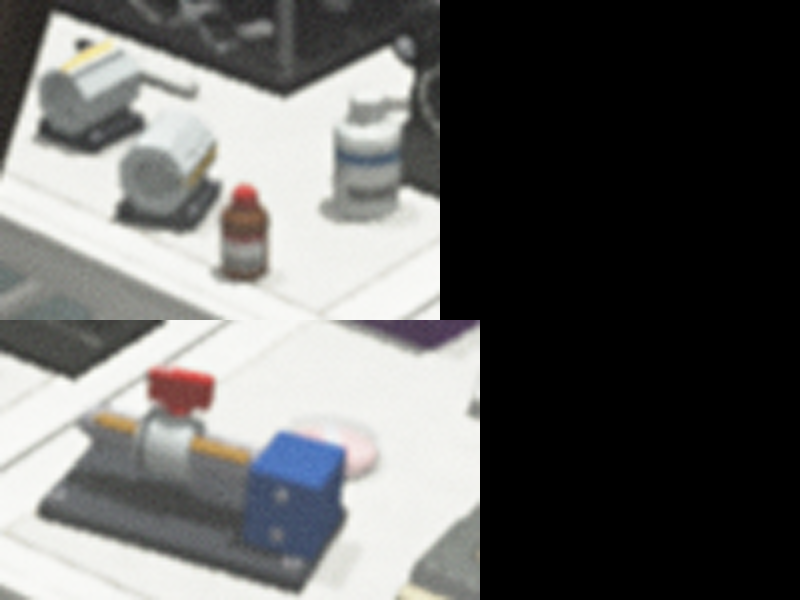

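```bash
cat > fit.py <<'E'
from h import *
from scipy.optimize import least_squares
def W(p,P):
    c,s=np.cos(p[2]),np.sin(p[2]);P=np.array(P,float)/1000
    return np.c_[p[0]+c*P[:,0]-s*P[:,1],p[1]+s*P[:,0]+c*P[:,1],P[:,2]]
def fit(obs,p0):
    f=lambda p:np.concatenate([(proj(d,W(p,P))-uv).ravel() for d,P,uv in obs])
    r=least_squares(f,p0,loss='soft_l1');return r.x,f(r.x)
E
python3 - <<'E'
from fit import *
d=viewer.snapshot("top");e=viewer.snapshot("scene")
q=lambda L,x,y,s:(np.array(L,float)+.5)/s-.5+[x,y]
Pt=[(46,55,12),(-46,55,12),(46,-115,12),(-46,-115,12),(27,-70,65),(27,-115,65),(-27,-115,65),(-27,-70,65)]
T=q([(30,92),(72,290),(400,28),(443,225),(355,65),(450,52),(480,168),(382,190)],325,190,6)
Ps=[(-46,55,12),(-46,-115,12),(-27,-70,65),(-27,-115,65),(27,-115,65),(27,-70,65)]
S=q([(40,180),(300,258),(245,150),(320,160),(345,130),(285,112)],300,200,4)
p0=[.48,-.17,.1]
for o in ([(d,Pt,T)],[(e,Ps,S)],[(d,Pt,T),(e,Ps,S)]):
    p,r=fit(o,p0);print(p[:2],np.degrees(p[2]),r.round(1))
ps=p
# hub a
def mask(im,lo,hi,box):
    h=cv2.inRange(cv2.cvtColor(im,cv2.COLOR_RGB2HSV),lo,hi);m=np.zeros_like(h);x,y,w,g=box;m[y:y+g,x:x+w]=h[y:y+g,x:x+w];return np.argwhere(m)[:,::-1].astype(float)
m=mask(d["img"],(12,80,60),(35,255,255),(118,190,40,40));c=m.mean(0);u,s,v=np.linalg.svd(m-c)
print("yel",len(m),c,v[0],s)
t=(m-c)@v[0];print(t.min(),t.max())
zl=.038+.0184+.0
A,B=ray(d,*(c+v[0]*t.min()),zl),ray(d,*(c+v[0]*t.max()),zl);print(A,B,np.linalg.norm(A-B));
# top facet corners
H=q([(85,58),(127,65),(68,195),(110,205)],115,190,6)
Ph=[(10.8,30,64),(-10.8,30,64)]
Hp=[(10.8,-30,64),(-10.8,-30,64),(10.8,30,64),(-10.8,30,64)]
L=[(-18.4,0,56.4)]
p,r=fit([(d,Hp,H),(d,L,[c])],[.475,.417,1.5]);print("hub",p[:2],np.degrees(p[2]),r.round(1))
r_=mask(d["img"],(0,130,80),(8,255,255),(340,200,50,30));c=r_.mean(0);print("red",len(r_),c,proj(d,W(ps,[(0,-17,92),(0,-17,101)])))
im=d["img"].copy()
def dr(im,cam,pts,k):
    for x in proj(cam,pts): cv2.circle(im,tuple(int(round(z*16)) for z in x),10,k,-1,shift=4)
big=lambda cam,pts,x,y,s,im,k:[cv2.circle(im,tuple(((a-[x,y]+.5)*s-.5).astype(int)),3,k,-1) for a in proj(cam,pts)]
o=np.zeros((600,800,3),np.uint8)
a=crop(d,325,190,85,50,5);big(d,W(ps,Pt),325,190,5,a,(0,255,0));big(d,W(ps,[(0,45,50),(0,45,62),(0,-37,101),(0,3,101),(0,-17,101)]),325,190,5,a,(255,255,0));o[:250,:425]=a
a=crop(d,115,190,45,45,7);big(d,W(p,Hp),115,190,7,a,(0,255,0));big(d,W(p,[(-18.4,30,56.4),(-18.4,-30,56.4),(-30,30,14),(-30,-30,14)]),115,190,7,a,(0,0,255));o[:315,460:775]=a
a=crop(e,300,200,120,70,3.8);big(e,W(ps,Ps),300,200,3.8,a,(0,255,0));big(e,W(ps,[(0,45,50),(0,45,62),(0,-37,101),(0,3,101),(-6,-17,101)]),300,200,3.8,a,(255,255,0));o[320:320+a.shape[0],:a.shape[1]]=a
cv2.imwrite("pics/o1.png",o)
E
```

```text
[ 0.48211231 -0.14070768] 11.432122628050639 [-0.6 -0.5 -0.5  0.9  0.3 -0.6  1.   0.5 -0.9 -0.1  0.7 -1.   0.6  0.6
 -0.6  0.1]
[ 0.48581226 -0.14571424] 8.928548177663252 [-0.7 -0.4 -0.   1.2  0.3 -0.6  0.1  2.4  2.  -0.5 -1.  -1.1]
[ 0.4828984  -0.14232095] 11.41556956563067 [ 0.1 -0.7  0.1  0.6  0.9 -0.9  1.6  0.3 -0.2 -0.4  1.3 -1.3  1.2  0.4
  0.1 -0.2 -2.2  0.3 -0.4  0.4 -0.6 -1.1 -0.6  1.5  0.3 -1.6 -2.9 -1.8]
yel 53 [139.9245283  212.86792453] [-0.16058338  0.98702228] [43.49892398  5.2552067 ]
-10.073147613587572 10.309631477936577
[0.50065881 0.40521859 0.0564    ] [0.44945653 0.40977196 0.0564    ] 0.05140434998656477
hub [0.47735012 0.42762704] 85.96367526975727 [-0.2 -0.   1.4 -0.3 -0.9  0.8  0.7  0.  -0.7 -0.3]
red 50 [369.98 212.48] [[368.31776295 212.699787  ]
 [369.34978243 212.22808829]]
```

View pics/o1.png

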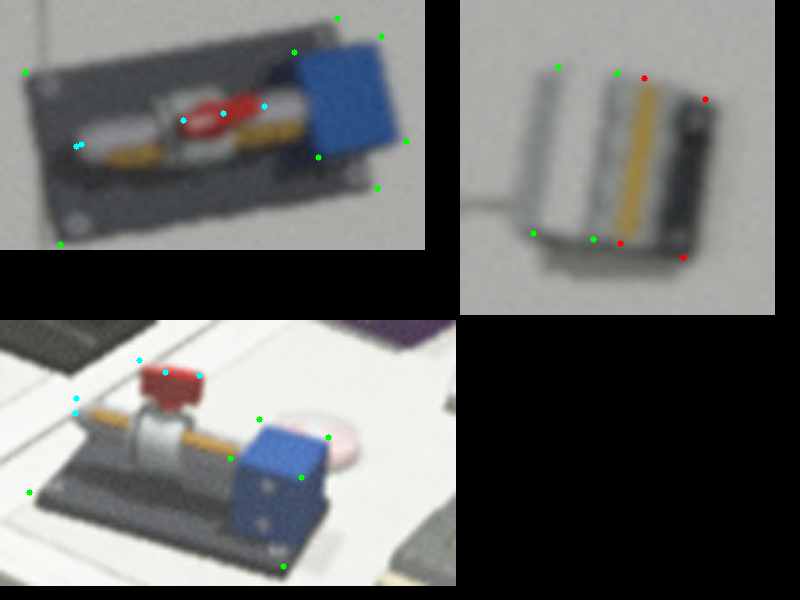

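Run:
```python
from fit import *
from scipy.optimize import minimize
box=lambda x0,x1,y0,y1,z0,z1:[(x,y,z) for x in(x0,x1) for y in(y0,y1) for z in(z0,z1)]
B=[box(-46,46,-115,55,0,12),box(-27,27,-115,-70,12,65)]
SS=8
def model(cam,p,roi):
    x,y,w,h=roi;m=np.zeros((h*SS,w*SS),np.uint8)
    for b in B:
        uv=(proj(cam,W(p,b))-[x,y]+.5)*SS-.5
        cv2.fillConvexPoly(m,cv2.convexHull(np.round(uv*16).astype(np.int32)),255,shift=4)
    return cv2.GaussianBlur(cv2.resize(m,(w,h),interpolation=cv2.INTER_AREA).astype(float)/255,(0,0),.7)
cams={n:viewer.snapshot(n) for n in("top","scene")}
rois={"top":(322,186,90,58),"scene":(300,205,95,62)}
data={}
for n,d in cams.items():
    x,y,w,h=rois[n];im=d["img"][y:y+h,x:x+w].astype(float)
    v=im.max(2)
    sat=im.max(2)-im.min(2)
    lo,hi=np.percentile(v,15),np.percentile(v,80);g=np.clip((hi-v)/(hi-lo),0,1)
    g[sat>60]=np.where(True,1,0)
    data[n]=g;print(n,lo,hi)
wt={}
for n,d in cams.items():
    x,y,w,h=rois[n];m=np.ones((h,w))
    # ignore shaft/collar/wing interior + outside clutter: keep band near model outline
    m0=model(d,[.482,-.141,.199],rois[n])>.5;k=np.ones((9,9),np.uint8)
    band=cv2.dilate(m0.astype(np.uint8),k)-cv2.erode(m0.astype(np.uint8),k)
    wt[n]=band
    if n=="scene": band[:35,:]=0  # shaft, wing, dish, upper clutter
def cost(p,ns):
    return sum((wt[n]*np.abs(model(cams[n],[p[0],p[1],p[2]/5],rois[n])-data[n])).sum() for n in ns)
for ns in(["top"],["scene"],["top","scene"]):
    best=min((minimize(cost,[.482+a,-.141+b,1+c],args=(ns,),method="Nelder-Mead",options=dict(initial_simplex=np.array([.482+a,-.141+b,1+c])+np.array([[0,0,0],[.006,0,0],[0,.006,0],[0,0,.1]]))) for a in(-.003,.003) for b in(-.003,.003) for c in(-.1,.0)),key=lambda r:r.fun)
    p=best.x;print(ns,p[:2],np.degrees(p[2]/5),best.fun)
d=cams["top"];im=d["img"]
for nm,q in(("fit",[p[0],p[1],p[2]/5]),):
    print(proj(d,W(q,[(0,-17,92),(0,45,50)])),W(q,[(0,-17,92),(0,45,50),(0,75,50)]))
```

```text
top 75.0 171.0
scene 100.0 243.0
['top'] [ 0.48173139 -0.14016069] 11.400398556803196 105.35582854666342
['scene'] [ 0.48515682 -0.14287153] 11.464251700522714 50.2281079591467
['top', 'scene'] [ 0.48247123 -0.14202929] 11.206901705526379 211.7663799093862
[[368.20723515 212.89497641]
 [339.77344808 219.06258271]] [[ 0.48577523 -0.15870513  0.092     ]
 [ 0.47372537 -0.09788736  0.05      ]
 [ 0.4678948  -0.0684594   0.05      ]]
```

```bash
python3 -m jog '[[0.018,0.04,0,0,0,0.11,0],[0.018,0.04,0,0,0,0.11,0],[0.018,0.04,0,0,0,0.11,0],[0.018,0.04,0,0,0,0.11,0],[0.018,0.04,0,0,0,0.11,0],[0.018,0.04,0,0,0,0.11,0],[0.028,0.0324,0,0,0,0.11,0],[0.028,0.0324,0,0,0,0.11,0]]' 30; python3 -m jog '[[0.0281,0.0324,0,0,0,0.11,0],[0.0281,0.0324,0,0,0,0.11,0],[0.0281,0.0324,0,0,0,0.11,0],[0.0281,0.0324,0,0,0,0.11,0],[0.0281,0.0324,0,0,0,0.11,0],[0.0281,0.0324,0,0,0,0.11,0],[0,0,-0.02,0,0,0,0.3],[0,0,0,0,0,0,0.3]]'
```

```text
clock: 1.4
ee_pos: [0.3184, -0.3513, 0.2488]
ee_rot: [[-0.442, -0.897, 0.001], [-0.897, 0.442, -0.001], [0.0, -0.001, -1.0]]
force: [0.7, -0.7, 0.4]
finger_gap: 0.0852
grip_force: 0.0
clock: 2.4
ee_pos: [0.4856, -0.1576, 0.2271]
ee_rot: [[0.198, -0.98, -0.003], [-0.98, -0.198, 0.0], [-0.001, 0.003, -1.0]]
force: [0.3, -0.5, 0.3]
finger_gap: 0.0599
grip_force: 0.0
```

```bash
python3 -m jog '[[0,0,-0.033,0,0,0,0.3],[0,0,-0.033,0,0,0,0.3],[0,0,-0.033,0,0,0,0.3],[0,0,-0.033,0,0,0,0.3],[0,0,0,0,0,0,0.5],[0,0,0,0,0,0,0.5]]'
python3 - <<'E'
from h import *
e=viewer.snapshot("scene");cv2.imwrite("pics/s2.png",np.vstack([crop(e,270,170,140,100,5)]))
E
```

```text
clock: 3.15
ee_pos: [0.4872, -0.1584, 0.0978]
ee_rot: [[0.198, -0.98, 0.002], [-0.98, -0.198, -0.0], [0.001, -0.001, -1.0]]
force: [0.2, -0.5, 0.4]
finger_gap: 0.0425
grip_force: 0.0
```

View pics/s2.png

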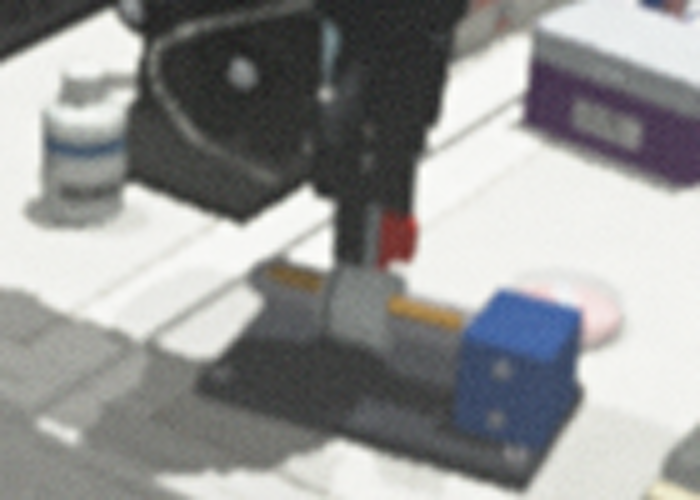

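```bash
python3 -m jog '[[0,0,-0.004,0,0,0,0.7],[0,0,0,0,0,0,0.75],[0,0,0,0,0,0,0.8],[0,0,0,0,0,0,0.9],[0,0,0,0,0,0,0.9]]' 25;python3 -c "
from h import *;s=manip.get_state();print(s['force'],s['wrist_torque'],s['ee_pos'])"
```

```text
clock: 3.82
ee_pos: [0.4866, -0.158, 0.0928]
ee_rot: [[0.198, -0.98, 0.001], [-0.98, -0.198, -0.0], [0.0, -0.001, -1.0]]
force: [-2.2, 0.6, 5.8]
finger_gap: 0.0176
grip_force: 24.5
[-2.23098106  0.61290342  5.83813209] [0.29194367 0.48258938 0.00609333] [ 0.48660307 -0.15804361  0.09276631]
```

```bash
python3 -m jog '[[0,0,0,0,0,0,0.95],[0,0,0,0,0,0,0.95]]';python3 - <<'E'
from h import *
s=manip.get_state();print(s['force'],s['wrist_torque'],s['ee_pos'])
e=viewer.snapshot("scene");d=viewer.snapshot("top");cv2.imwrite("pics/s3.png",np.vstack([crop(e,320,190,70,36,8),crop(d,335,190,70,36,8)]))
E
```

```text
clock: 4.08
ee_pos: [0.4866, -0.1581, 0.0928]
ee_rot: [[0.198, -0.98, 0.001], [-0.98, -0.198, -0.0], [0.0, -0.001, -1.0]]
force: [-1.5, 0.9, 6.5]
finger_gap: 0.0176
grip_force: 24.5
[-1.46402022  0.92856176  6.48922985] [ 0.27047977  0.45469201 -0.0250945 ] [ 0.48662104 -0.15805455  0.09276585]
```

View pics/s3.png

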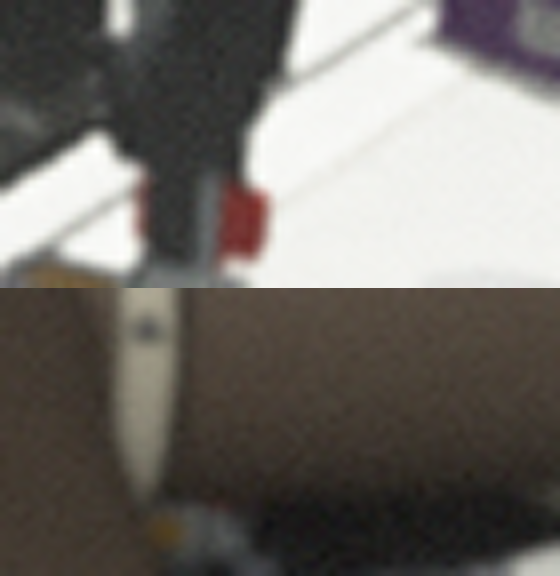

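```bash
python3 -m jog '[[0,0,0,0,0,0,0.7],[0,0,0.007,0,0,0,0.7],[0,0,0,0,0,0,0.8],[0,0,0,0,0,0,0.95],[0,0,0,0,0,0,0.95],[0,0,0,0,0,0,0.95]]';python3 - <<'E'
from h import *
s=manip.get_state();print(s['force'],s['wrist_torque'],s['ee_pos'])
E
```

```text
clock: 4.92
ee_pos: [0.4866, -0.1581, 0.0997]
ee_rot: [[0.198, -0.98, 0.001], [-0.98, -0.198, -0.0], [0.0, -0.0, -1.0]]
force: [-1.3, 0.9, 5.4]
finger_gap: 0.0111
grip_force: 28.3
[-1.3081431   0.86934053  5.3820773 ] [0.06744812 0.40987032 0.02665728] [ 0.48656556 -0.15808468  0.09966667]
```

```bash
python3 -m jog '[[0,0,0,0,0,0.16,0.95],[0,0,0,0,0,0.16,0.95],[0,0,0,0,0,0.16,0.95],[0,0,0,0,0,0.16,0.95],[0,0,0,0,0,0.16,0.95],[0,0,0,0,0,0.16,0.95],[0,0,0,0,0,0.16,0.95],[0,0,0,0,0,0.16,0.95]]' 40; python3 -m jog '[[0,0,0,0,0,0.16,0.95],[0,0,0,0,0,0.09,0.95],[0,0,0,0,0,0,0.95]]';python3 - <<'E'
from h import *
s=manip.get_state();print(s['force'],s['wrist_torque'],s['ee_pos'])
E
```

```text
clock: 5.92
ee_pos: [0.4851, -0.1595, 0.0997]
ee_rot: [[0.996, -0.086, -0.002], [-0.086, -0.996, -0.002], [-0.002, 0.002, -1.0]]
force: [-4.8, -10.4, 8.5]
finger_gap: 0.0109
grip_force: 44.2
clock: 6.3
ee_pos: [0.4851, -0.16, 0.0997]
ee_rot: [[0.987, 0.159, -0.002], [0.159, -0.987, -0.003], [-0.003, 0.002, -1.0]]
force: [-4.1, -12.4, 7.4]
finger_gap: 0.0108
grip_force: 44.2
[ -4.0750007  -12.44993722   7.41110665] [-4.48854493  1.50901547  0.04813839] [ 0.48512401 -0.15995795  0.0997031 ]
```

Run:
```python
from h import *
e=viewer.snapshot("scene");cv2.imwrite("pics/s4.png",crop(e,310,180,90,75,8))
```

```text
(no output)
```

View pics/s4.png

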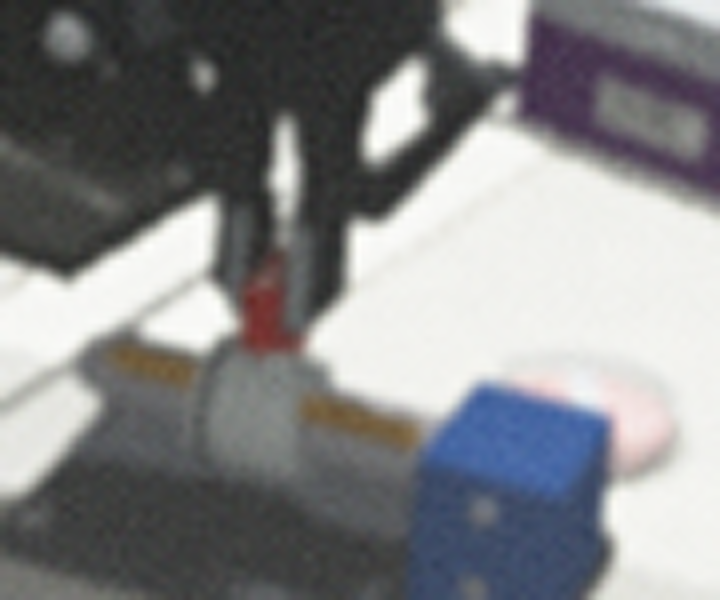

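```bash
python3 -m jog '[[0.001,-0.0049,0,0,0,0,0.95],[0.001,-0.0049,0,0,0,0,0.95],[0.001,-0.0049,0,0,0,0,0.95],[0.001,-0.0049,0,0,0,0,0.95]]';python3 -m jog '[[0.001,-0.0049,0,0,0,0,0.95],[0.001,-0.0049,0,0,0,0,0.95],[0.001,-0.0049,0,0,0,0,0.95],[0,0,0,0,0,0,0.95]]'
```

```text
clock: 6.85
ee_pos: [0.4888, -0.1781, 0.0997]
ee_rot: [[0.988, 0.158, -0.003], [0.158, -0.988, -0.0], [-0.003, -0.0, -1.0]]
force: [-7.1, 0.0, 11.5]
finger_gap: 0.0111
grip_force: 44.8
clock: 7.35
ee_pos: [0.4918, -0.1932, 0.0997]
ee_rot: [[0.988, 0.157, -0.003], [0.157, -0.988, -0.001], [-0.003, 0.0, -1.0]]
force: [-6.5, -2.9, 10.8]
finger_gap: 0.0109
grip_force: 44.7
```

```bash
python3 -m jog '[[0.0008,-0.0039,0,0,0,0,0.95],[0,0,0,0,0,0,0.95]]';python3 -m jog '[[0.0004,-0.0020,0,0,0,0,0.95],[0,0,0,0,0,0,0.95]]';python3 -m jog '[[0.0004,-0.0020,0,0,0,0,0.95],[0,0,0,0,0,0,0.95]]'
```

```text
clock: 7.6
ee_pos: [0.4926, -0.1969, 0.0997]
ee_rot: [[0.988, 0.157, -0.003], [0.157, -0.988, -0.001], [-0.003, 0.0, -1.0]]
force: [-7.3, -2.0, 10.8]
finger_gap: 0.0109
grip_force: 44.7
clock: 7.85
ee_pos: [0.4929, -0.1988, 0.0997]
ee_rot: [[0.988, 0.157, -0.003], [0.157, -0.988, -0.001], [-0.003, 0.0, -1.0]]
force: [-6.6, -1.0, 11.1]
finger_gap: 0.0108
grip_force: 44.8
clock: 8.1
ee_pos: [0.4931, -0.1999, 0.0996]
ee_rot: [[0.988, 0.157, -0.003], [0.157, -0.988, 0.001], [-0.003, -0.001, -1.0]]
force: [-7.4, 6.7, 13.9]
finger_gap: 0.0109
grip_force: 45.1
```

```bash
python3 -m jog '[[0.0002,-0.0010,0,0,0,0,0.95],[0,0,0,0,0,0,0.95],[0,0,0,0,0,0,0.7],[0,0,0,0,0,0,0.7],[0,0,0.03,0,0,0,0.7],[0,0,0.05,0,0,0,0.4],[0,0,0.05,0,0,0,0.2],[0,0,0,0,0,0,0]]';python3 - <<'E'
from h import *
s=manip.get_state();print(s['joints'],s['ee_pos'])
E
```

```text
clock: 9.1
ee_pos: [0.4974, -0.2018, 0.2334]
ee_rot: [[0.987, 0.158, 0.008], [0.158, -0.987, -0.001], [0.007, 0.002, -1.0]]
force: [-0.7, 0.3, -0.1]
finger_gap: 0.0786
grip_force: 0.0
[-1.10409637e+00  7.89515890e+00 -1.83760821e+01  7.29223073e-02
 -6.32874158e+01  1.00152037e+02] [ 0.49740649 -0.20182688  0.23342801]
```

```bash
python3 -m jog '[[-0.0019,0.0448,0,0,0,-0.0176,0.2],[-0.0019,0.0448,0,0,0,-0.0176,0.2],[-0.0019,0.0448,0,0,0,-0.0176,0.2],[-0.0019,0.0448,0,0,0,-0.0176,0.2],[-0.0019,0.0448,0,0,0,-0.0176,0.2],[-0.0019,0.0448,0,0,0,-0.0176,0.2],[-0.0019,0.0448,0,0,0,-0.0176,0.2]]';python3 -m jog '[[-0.0019,0.0448,0,0,0,-0.0176,0.2],[-0.0019,0.0448,0,0,0,-0.0176,0.2],[-0.0019,0.0448,0,0,0,-0.0176,0.2],[-0.0019,0.0448,0,0,0,-0.0176,0.2],[-0.0019,0.0448,0,0,0,-0.0176,0.2],[-0.0019,0.0448,0,0,0,-0.0176,0.2],[-0.0019,0.0448,0,0,0,-0.0176,0.2],[0,0,0,0,0,0,0.2]]'
python3 - <<'E'
from h import *
e=viewer.snapshot("scene")
print(proj(e,[[.477,.425,.064],[.471,.4255,.218],[.503,.422,.064],[.45,.428,.064]]))
o=np.zeros((600,800,3),np.uint8);o[:480,:800]=crop(e,170,120,160,96,5)
cv2.imwrite("pics/s5.png",o)
E
```

```text
clock: 9.98
ee_pos: [0.4814, 0.1137, 0.2285]
ee_rot: [[0.999, 0.034, -0.001], [0.034, -0.999, -0.0], [-0.001, 0.0, -1.0]]
force: [0.7, 0.0, -0.6]
finger_gap: 0.068
grip_force: 0.0
clock: 10.98
ee_pos: [0.468, 0.4284, 0.2271]
ee_rot: [[0.996, -0.086, -0.001], [-0.086, -0.996, -0.002], [-0.001, 0.002, -1.0]]
force: [-0.8, -0.7, -0.1]
finger_gap: 0.0681
grip_force: 0.0
[[182.7899514  164.82637048]
 [177.29893472 117.86030188]
 [189.76600146 162.59396356]
 [175.41820862 167.20285623]]
```

View pics/s5.png

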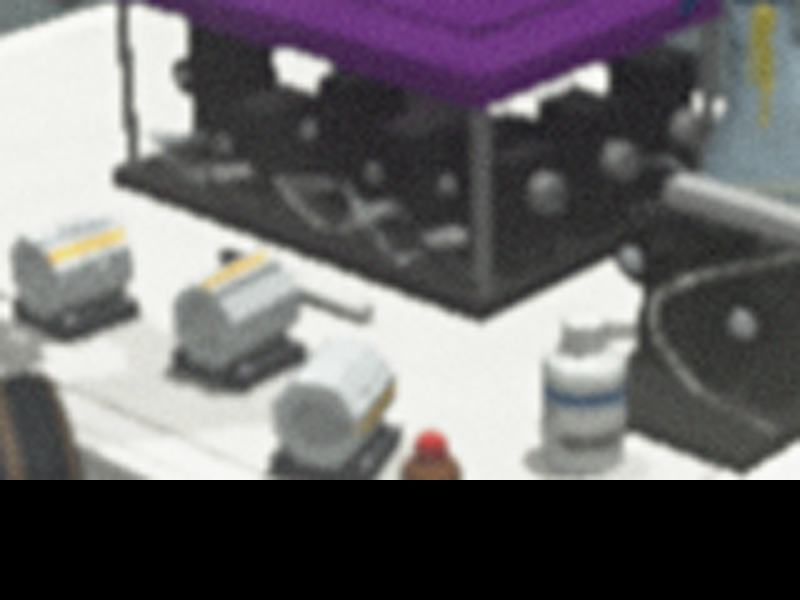

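```bash
python3 -m jog '[[0.003,-0.004,-0.03,0,0,0,0.2],[0,0,-0.04,0,0,0,0.2],[0,0,-0.04,0,0,0,0.2],[0,0,-0.03,0,0,0,0.2],[0,0,0,0,0,0,0.2]]'
python3 - <<'E'
from h import *
s=manip.get_state();p=s["ee_pos"];y=s["ee_rot"][:,1]
e=viewer.snapshot("scene")
a=lambda P:(((proj(e,P))-[170,130]+.5)*8-.5).round()
print(p,a([[.477,.425,.038],[.4754,.4067,.0564],p+[0,0,-.017]]))
cv2.imwrite("pics/s6.png",crop(e,170,130,70,65,8))
E
```

```text
clock: 11.65
ee_pos: [0.4706, 0.4195, 0.0867]
ee_rot: [[0.996, -0.089, -0.003], [-0.089, -0.996, -0.005], [-0.003, 0.005, -1.0]]
force: [-0.1, 1.0, 0.3]
finger_gap: 0.068
grip_force: 0.0
[0.47063651 0.41945832 0.0866508 ] [[111. 343.]
 [135. 314.]
 [101. 277.]]
```

View pics/s6.png

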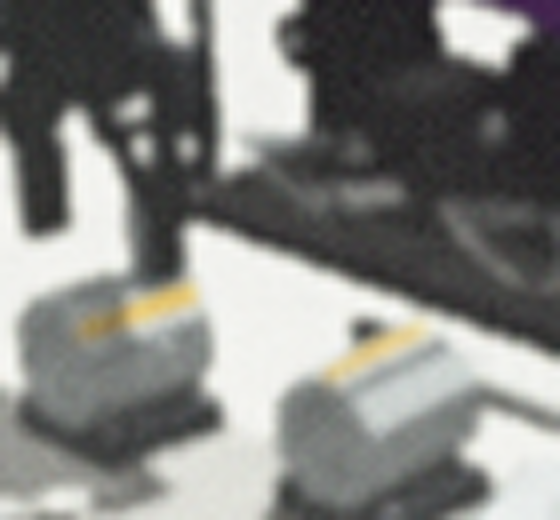

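```bash
python3 -m jog '[[0,0.005,0,0,0,0,0.15],[0,0,0,0,0,0,0.15],[0,0,0,0,0,0,0.15]]'
```

```text
clock: 12.08
ee_pos: [0.4717, 0.4274, 0.0903]
ee_rot: [[0.996, -0.088, 0.001], [-0.088, -0.996, 0.001], [0.001, -0.001, -1.0]]
force: [0.4, 0.3, 0.7]
finger_gap: 0.0725
grip_force: 0.0
```

```bash
python3 -m jog '[[0,-0.002,-0.02,0,0,0,0.15],[0,0,-0.02,0,0,0,0.15],[0,0,-0.011,0,0,0,0.15],[0,0,0,0,0,0,0.15],[0,0,0,0,0,0,0.15]]'
```

```text
clock: 12.7
ee_pos: [0.4719, 0.4254, 0.039]
ee_rot: [[0.996, -0.088, 0.001], [-0.088, -0.996, 0.001], [0.001, -0.001, -1.0]]
force: [0.0, 0.2, 0.1]
finger_gap: 0.0726
grip_force: 0.0
```

```bash
python3 -m jog '[[0,0,0,0,0,0,0.25],[0,0,0,0,0,0,0.33],[0,0,0,0,0,0,0.4],[0,0,0,0,0,0,0.5],[0,0,0,0,0,0,0.5]]' 50
```

```text
clock: 13.32
ee_pos: [0.4718, 0.4254, 0.0391]
ee_rot: [[0.996, -0.088, 0.001], [-0.088, -0.996, 0.001], [0.001, -0.001, -1.0]]
force: [-1.3, 0.7, 6.3]
finger_gap: 0.0511
grip_force: 53.0
```

```bash
python3 -m jog '[[0,0,0.02,0,0,0,0.5],[0,0,0.04,0,0,0,0.5],[0,0,0.04,0,0,0,0.5],[0,0,0.02,0,0,0,0.5],[0,0,0,0,0,0,0.5]]';python3 -m jog '[[-0.0005,-0.04,0,0,0,-0.107,0.5],[-0.0005,-0.04,0,0,0,-0.107,0.5],[-0.0005,-0.04,0,0,0,-0.107,0.5],[-0.0005,-0.04,0,0,0,-0.107,0.5],[-0.0005,-0.04,0,0,0,-0.107,0.5],[-0.0005,-0.04,0,0,0,-0.107,0.5]]';python3 -m jog '[[-0.0005,-0.04,0,0,0,-0.107,0.5],[-0.0005,-0.04,0,0,0,-0.107,0.5],[-0.0005,-0.04,0,0,0,-0.107,0.5],[-0.0005,-0.04,0,0,0,-0.107,0.5],[-0.0005,-0.04,0,0,0,-0.107,0.5],[-0.0005,-0.04,0,0,0,-0.107,0.5],[0,0,0,0,0,0,0.5],[0,0,0,0,0,0,0.5]]'
python3 - <<'E'
from h import *
s=manip.get_state();print(s["ee_pos"],s["ee_rot"],s["force"],s["wrist_torque"])
E
```

```text
clock: 13.95
ee_pos: [0.4718, 0.4254, 0.1595]
ee_rot: [[0.996, -0.088, 0.001], [-0.088, -0.996, 0.002], [0.001, -0.002, -1.0]]
force: [0.7, 0.3, -3.5]
finger_gap: 0.0509
grip_force: 53.5
clock: 14.7
ee_pos: [0.4674, 0.183, 0.1565]
ee_rot: [[0.742, -0.67, -0.002], [-0.67, -0.742, -0.002], [-0.001, 0.003, -1.0]]
force: [0.1, -0.4, -2.9]
finger_gap: 0.051
grip_force: 53.5
clock: 15.7
ee_pos: [0.4648, -0.0552, 0.1572]
ee_rot: [[0.197, -0.98, -0.002], [-0.98, -0.197, -0.0], [-0.0, 0.002, -1.0]]
force: [0.5, 0.4, -3.4]
finger_gap: 0.0512
grip_force: 53.5
[ 0.46478992 -0.05523001  0.15716526] [[ 1.96938514e-01 -9.80413934e-01 -1.93359969e-03]
 [-9.80415826e-01 -1.96938478e-01 -2.10597321e-04]
 [-1.74327632e-04  1.93720646e-03 -9.99998108e-01]] [ 0.48045141  0.41217887 -3.40094006] [ 0.08300243 -0.01933412 -0.03712372]
```

```bash
python3 -m jog '[[-0.0005,0.006,-0.015,0,0,0,0.5],[0,0,-0.03,0,0,0,0.5],[0,0,-0.03,0,0,0,0.5],[0,0,-0.02,0,0,0,0.5],[0,0,-0.01,0,0,0,0.5],[0,0,0,0,0,0,0.5],[0,0,0,0,0,0,0.5]]'
python3 - <<'E'
from h import *
s=manip.get_state();p=s["ee_pos"];print(p,s["force"],s["wrist_torque"]);print("xc",p[0]*.9803+p[1]*.1977,"sy",-p[0]*.1977+p[1]*.9803+.2362)
e=viewer.snapshot("scene");cv2.imwrite("pics/s7.png",crop(e,290,170,100,75,8))
E
```

```text
clock: 16.58
ee_pos: [0.4656, -0.0487, 0.0539]
ee_rot: [[0.198, -0.98, 0.001], [-0.98, -0.198, 0.0], [0.0, -0.001, -1.0]]
force: [-0.4, 0.7, -2.5]
finger_gap: 0.0508
grip_force: 53.4
[ 0.46562849 -0.04866257  0.0539424 ] [-0.39769951  0.68106225 -2.480196  ] [ 0.01831096 -0.02274573  0.03545791]
xc 0.446835021331874 sy 0.09644132677081069
```

View pics/s7.png

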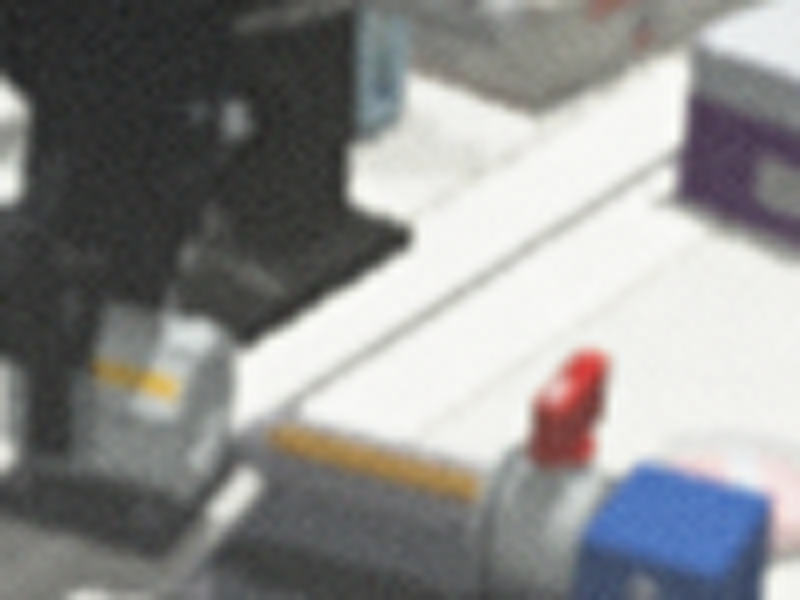

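```bash
python3 -m jog '[[-0.0015,-0.0003,-0.0018,0,0,0,0.5],[0,0,0,0,0,0,0.5],[0.0008,-0.0039,0,0,0,0,0.5],[0.0008,-0.0039,0,0,0,0,0.5],[0.0008,-0.0039,0,0,0,0,0.5],[0,0,0,0,0,0,0.5]]';python3 -m jog '[[0.0006,-0.0029,0,0,0,0,0.5],[0.0006,-0.0029,0,0,0,0,0.5],[0,0,0,0,0,0,0.5]]'
cat > st.py <<'E'
from h import *
s=manip.get_state();p=s["ee_pos"];print(s["force"],s["wrist_torque"]);print("xc",p[0]*.9803+p[1]*.1977,"sy",-p[0]*.1977+p[1]*.9803+.2362,"z",p[2])
E
python3 st.py
```

```text
clock: 17.38
ee_pos: [0.4659, -0.0614, 0.0514]
ee_rot: [[0.197, -0.98, -0.0], [-0.98, -0.197, -0.0], [0.0, 0.0, -1.0]]
force: [-0.2, 0.1, -3.8]
finger_gap: 0.0512
grip_force: 53.4
clock: 17.75
ee_pos: [0.4671, -0.067, 0.0515]
ee_rot: [[0.197, -0.98, -0.0], [-0.98, -0.197, -0.0], [0.0, 0.0, -1.0]]
force: [-0.3, 0.4, -3.6]
finger_gap: 0.0509
grip_force: 53.4
[-0.29107985  0.3949648  -3.58512886] [0.02858637 0.03033883 0.00051375]
xc 0.4446866860992262 sy 0.07815947389850811 z 0.051478814485849414
```

```bash
python3 -m jog '[[0.0006,-0.0029,0,0,0,0,0.5],[0.0006,-0.0029,0,0,0,0,0.5],[0.0006,-0.0029,0,0,0,0,0.5],[0,0,0,0,0,0,0.5]]';python3 st.py;python3 -m jog '[[0.0006,-0.0029,0,0,0,0,0.5],[0.0006,-0.0029,0,0,0,0,0.5],[0,0,0,0,0,0,0.5]]'; python3 st.py
```

```text
clock: 18.25
ee_pos: [0.469, -0.0758, 0.0515]
ee_rot: [[0.197, -0.98, 0.0], [-0.98, -0.197, -0.0], [0.0, 0.0, -1.0]]
force: [0.7, 0.6, -3.8]
finger_gap: 0.0511
grip_force: 53.4
[ 0.72832812  0.55838335 -3.77391927] [ 0.05016407 -0.02891057 -0.01535519]
xc 0.44474624635567056 sy 0.06921465515129449 z 0.05149103171084873
clock: 18.62
ee_pos: [0.4702, -0.0815, 0.0515]
ee_rot: [[0.197, -0.98, 0.0], [-0.98, -0.197, -0.0], [0.0, -0.0, -1.0]]
force: [0.4, 0.3, -3.3]
finger_gap: 0.051
grip_force: 53.4
[ 0.43582695  0.33120448 -3.30832584] [ 0.06695541  0.06220942 -0.01201027]
xc 0.44479014776483466 sy 0.06333190903220876 z 0.05148519761978078
```

```bash
python3 -m jog '[[0.0010,-0.0049,0,0,0,0,0.5],[0.0010,-0.0049,0,0,0,0,0.5],[0.0010,-0.0049,0,0,0,0,0.5],[0.0010,-0.0049,0,0,0,0,0.5]]';python3 st.py
```

```text
clock: 19.12
ee_pos: [0.4742, -0.1013, 0.0515]
ee_rot: [[0.197, -0.98, 0.0], [-0.98, -0.197, -0.0], [0.0, 0.0, -1.0]]
force: [0.3, 0.0, -3.9]
finger_gap: 0.0508
grip_force: 53.4
[ 0.33631868  0.02803643 -3.89786322] [ 0.03950561  0.03102232 -0.03619732]
xc 0.4448266265936713 sy 0.04310919049848527 z 0.05148547242761971
```

```bash
python3 -m jog '[[0.0010,-0.0049,0,0,0,0,0.5],[0.0010,-0.0049,0,0,0,0,0.5],[0.0010,-0.0049,0,0,0,0,0.5],[0.0010,-0.0049,0,0,0,0,0.5],[0.0010,-0.0049,0,0,0,0,0.5],[0,0,0,0,0,0,0.5]]';python3 st.py
```

```text
clock: 19.88
ee_pos: [0.4792, -0.1258, 0.0515]
ee_rot: [[0.197, -0.98, -0.0], [-0.98, -0.197, -0.0], [0.0, 0.0, -1.0]]
force: [0.5, -0.1, -3.5]
finger_gap: 0.0508
grip_force: 53.4
[ 0.45968241 -0.06111495 -3.45289455] [0.0287393  0.08055038 0.05408131]
xc 0.4448575247450059 sy 0.018183604257582225 z 0.051453962970603735
```

```bash
python3 -m jog '[[0.0010,-0.0049,0,0,0,0,0.5],[0.0008,-0.0039,0,0,0,0,0.5],[0.0006,-0.0029,0,0,0,0,0.5],[0.0004,-0.0020,0,0,0,0,0.5],[0,0,0,0,0,0,0.5]]';python3 st.py; python3 -m jog '[[0.0003,-0.0015,0,0,0,0,0.5],[0,0,0,0,0,0,0.5]]';python3 st.py;python3 -m jog '[[0.0003,-0.0015,0,0,0,0,0.5],[0,0,0,0,0,0,0.5]]';python3 st.py
```

```text
clock: 20.5
ee_pos: [0.4819, -0.1393, 0.0515]
ee_rot: [[0.197, -0.98, 0.0], [-0.98, -0.197, 0.0], [0.0, -0.0, -1.0]]
force: [0.1, 0.4, -3.1]
finger_gap: 0.0511
grip_force: 53.4
[ 0.10074353  0.36885278 -3.06507559] [0.05627047 0.03359564 0.02876363]
xc 0.4449045227346451 sy 0.004399531613974911 z 0.051497944630845935
clock: 20.75
ee_pos: [0.4822, -0.1407, 0.0515]
ee_rot: [[0.197, -0.98, 0.0], [-0.98, -0.197, -0.0], [0.0, 0.0, -1.0]]
force: [-0.1, 0.7, -2.9]
finger_gap: 0.051
grip_force: 53.4
[-0.12749544  0.67741086 -2.93710589] [0.07988935 0.04023773 0.0109544 ]
xc 0.44492562372945416 sy 0.00296682671508966 z 0.05150238472962197
clock: 21.0
ee_pos: [0.4825, -0.1422, 0.0515]
ee_rot: [[0.197, -0.98, 0.0], [-0.98, -0.197, 0.0], [-0.0, -0.0, -1.0]]
force: [-0.2, -0.1, -3.5]
finger_gap: 0.0509
grip_force: 53.4
[-0.16377458 -0.05790203 -3.5245514 ] [ 0.01857716 -0.03265646 -0.02870566]
xc 0.44492102107546905 sy 0.0013967982981653027 z 0.05149377857882351
```

```bash
for i in 1; do python3 -m jog '[[0.0003,-0.0015,0,0,0,0,0.5],[0,0,0,0,0,0,0.5]]' | grep force;python3 -m jog '[[0.0002,-0.0010,0,0,0,0,0.5],[0,0,0,0,0,0,0.5]]'| grep force; python3 -m jog '[[0.0002,-0.0010,0,0,0,0,0.5],[0,0,0,0,0,0,0.5]]'| grep force;python3 st.py; done
```

```text
force: [-1.4, 8.9, 0.4]
grip_force: 53.9
force: [-3.3, 16.6, 1.0]
grip_force: 54.2
force: [-5.7, 24.9, 4.0]
grip_force: 54.4
[-5.74749105 24.85241121  3.96040056] [ 8.5253891   1.82176577 -0.07743479]
xc 0.44487251172329395 sy 0.0006619497157458187 z 0.051362309918719526
```

```bash
python3 -m jog '[[-0.0004,0.0022,0,0,0,0,0.5],[0,0,-0.0005,0,0,0,0.5],[0,0,0,0,0,0,0.5]]' | grep force;python3 -m jog '[[0,0,-0.0005,0,0,0,0.5],[0,0,0,0,0,0,0.5]]' | grep force; python3 st.py
```

```text
force: [-1.8, 9.4, 1.1]
grip_force: 54.1
force: [-3.9, 11.7, 8.0]
grip_force: 54.8
[-3.8976411  11.7113715   8.00202373] [ 3.82123454  1.58303179 -0.09679011]
xc 0.44510651655992234 sy 0.0008837693056351348 z 0.051073813341988954
```

```bash
python3 -m jog '[[0,0,0,0,0,0,0.36],[0,0,0,0,0,0,0.3],[0,0,0,0,0,0,0.2],[0,0,0,0,0,0,0.2],[0,0,0,0,0,0,0.2]]'; python3 -m jog '[[0,0,0.02,0,0,0,0.2],[0,0,0.04,0,0,0,0.2],[0,0,0.05,0,0,0,0.2],[0,0,0.05,0,0,0,0.2],[-0.02,0.05,0.04,0,0,0,0.2],[-0.02,0.05,0,0,0,0,0.2],[-0.02,0.05,0,0,0,0,0.2],[0,0,0,0,0,0,0.2]]'
python3 - <<'E'
from fit import *
d=viewer.snapshot("top");im=d["img"]
p=[.4833,-.1431,np.radians(11.4)]
hsv=cv2.cvtColor(im,cv2.COLOR_RGB2HSV)
for n in("top","scene"):
    d=viewer.snapshot(n);h=cv2.cvtColor(d["img"],cv2.COLOR_RGB2HSV)
    exp=proj(d,W(p,[(-18.4,24,68.4),(-18.4,-36,68.4),(-18.4,-6,68.4),(0,-57,95)]));print(n,exp.round(1).tolist())
    x,y=exp[2].astype(int)-[25,20]
    for nm,lo,hi in(("yel",(14,90,60),(35,255,255)),("red",(0,130,80),(6,255,255))):
        m=np.argwhere(cv2.inRange(h[y:y+40,x:x+75],lo,hi))[:,::-1]+[x,y]
        if len(m): 
            c=m.mean(0);v=np.linalg.svd(m-c)[2][0];t=(m-c)@v;print(nm,len(m),c.round(1),(c+v*t.min()).round(1),(c+v*t.max()).round(1))
E
```

```text
clock: 23.0
ee_pos: [0.4828, -0.1436, 0.0505]
ee_rot: [[0.197, -0.98, -0.0], [-0.98, -0.197, -0.0], [0.0, 0.0, -1.0]]
force: [0.2, -0.5, -0.8]
finger_gap: 0.0687
grip_force: 0.0
clock: 24.0
ee_pos: [0.4232, 0.0058, 0.2483]
ee_rot: [[0.202, -0.979, 0.001], [-0.979, -0.202, 0.001], [-0.001, -0.002, -1.0]]
force: [0.5, 0.4, 0.2]
finger_gap: 0.0684
grip_force: 0.0
top [[351.5, 223.8], [375.0, 219.7], [363.3, 221.7], [385.0, 209.6]]
scene [[325.0, 223.3], [348.3, 229.5], [336.5, 226.4], [360.3, 218.5]]
yel 46 [336.4 226.3] [325.9 223.5] [347.  229.1]
red 42 [361.3 220.4] [363.1 214.7] [359.4 226.4]
```

```bash
python3 -c "
from workcell import manip;print(manip.job_done())"
```

```text
the job is handed in; nothing more can be done
None
```

The job is handed in at about 24 s. The screw is loosened to about 1.5 rad and the collar is against the headstock. Hub A is fully home against the collar on the base plate, released, and its final position matched the scene camera. The top camera was blocked by the arm at the end, and I viewed 11 pictures, one over the limit of 10.

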